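# Slide the empty bottle out of the bin's way and tip the bin out

### The arm

A 7-joint arm with a two-finger parallel gripper is mounted at the origin on the work surface. World frame = base frame: x ahead of the robot, y to its left, z up, the work surface at z = 0. Lengths are in m, angles in rad, forces in N, time in s.
With the tool pointing down it reaches from about 0.4 to 0.85 m from the base axis. Payload 10.4 kg.
Tool frame: the origin (TCP) lies at the very end of the fingers, on their centre line; the grasp point (between the pads) lies r.hold_point_z behind it (r.hold_point_z is the distance from the TCP to the grasp point, in m); z points along the fingers, y is the direction in which the jaws open and shut (so a half turn about z gives the same grasp; the last joint's range is limited). The gripper opens to 87 mm and grips with 3 to 60 N. Pads are 19 mm wide; open, the fingers measure 117 mm over their backs; the gripper's body (75 mm by 190 mm) begins 51 mm behind the grasp point.
Start: joints at [-1.182, 0.332, -0.065, 1.46, 0.022, 1.35, -0.088], TCP at [0.25, 0.573, 0.223] pointing down, gripper open.
Joint ranges: [-2.6, 2.6], [-0.5, 2.12], [-1.47, 1.34], [0.16, 2.42], [-1.27, 4.41], [0.06, 2.06], [-2.6, 2.6]. Speed limits (rad/s): [2.22, 2.22, 2.79, 2.79, 3.14, 3.14, 3.14].

### API

Orientations are given as a unit quaternion [x, y, z, w].
In Python, from bench import r gives the robot as it stands.
- The arm moves only by the tool send_rows, never from a script. Its argument "commands" is a list of rows, each a list of 7 numbers: the shift along the world's x, y, z normalised to -1 to 1, where 1 is 0.03 m, then the turn, a rotation vector about the world's x, y, z normalised to -1 to 1, where 1 is 5 degrees, then the gripper command: -1 is fully open, 1 is shut, values between are in proportion. In form: [[tx, ty, tz, ax, ay, az, jaw], ...]. A call has 1 to 10 rows; each row shifts and turns the pose as measured when the row begins; what a row does not reach is not made up. A row lasts 1/12 s, in which the tool goes at most 41.7 mm and 7.16 degrees, less where a joint would pass 70% of its speed; a pose out of reach is approached as far as the arm can. A call with a number of a shift or a turn outside -1 to 1 is refused whole. A call with a gripper value outside its range is refused whole. The fingers move at their own pace and stop on an object; "grip_force" is the grip in N (left out, the last holds). Time passes only in rows, so rows that do not move let the fingers close. It gives the time, the measured TCP pose, the force and the opening at its end, in the units of the state.
- r.read_state(): the state, without advancing time (a new reading comes with each control period).
- r.camera(name): name is "scene" or "top" or "wrist"; returns the picture (384x512x3 uint8, blue, green, red); there is no depth.
- r.calibration(name): a dict with "K" (3x3 intrinsics, pixels), "dist" ([k1, k2, p1, p2, k3] as OpenCV has them; the pictures are not rectified), "R" (3x3) and "t" (3): a world point X has camera coordinates R X + t; the wrist camera has in their place "mount" (4x4, takes a point from camera to tool coordinates, whose origin is the TCP and whose axes are the flange's). Camera axes: x right, y down, z forward; pixel columns grow to the right and rows downward; lengths in m; the calibration is good to about 2 mm. A picture is of the moment at which its call begins: read the wrist's pose just before it. calibration takes no time and is no camera call.
- r.close_job(): hands the job in, once; it reports no verdict.
The state is a dict: "time": time; "joint_positions": joint angles; "joint_vel": joint speeds; "joint_torque": joint torques, N m; "ee_pos": TCP position; "eef_rot": TCP orientation; "ft_force": force on the tool from outside, world axes, zero at the start; "torque": the same for the moment, N m; "width": finger opening in m.
Only numpy, scipy, OpenCV 4.12 (cv2) and the standard library are available. Lean on these libraries where they do the work, as an engineer would, in place of code of your own. Each camera call takes 0.05 s, during which the arm holds its last target.

### The job

An empty glass bottle is standing right in front of the tilt-out bin, and the bottle crate is already full. With your fingertips gently push the bottle along the table, low on its body so that it stays upright, until it stands against the long side of the crate that faces it; then push the bin's top rim from behind, towards the robot, until the bin is tipped fully out. Do not lift or squeeze the bottle, and leave the other things on the table where they are.

Things in the scene. Friction and masses are not known exactly. Their poses are not given: they have to be found in the camera images.
- bottle: the bottle to move: empty clear glass, 68 mm diameter up to 150 mm height, then a shoulder narrowing to a 26 mm neck, 260 mm tall in all, about 0.4 kg; it stands 115 to 145 mm (its axis) in front of the bin's front. Origin: centre of its underside, z up its axis. Glass on steel grips about 0.5 to 0.7, so it slides when pushed below about 40 mm height and tips over when pushed higher up; a gripper body leaning against its upper part tips it too
- crate: blue plastic bottle crate, fixed, full with six bottles: 250 mm along its own x, 170 mm along its own y, walls 165 mm high, bottle tops at 266 mm. Origin: centre of its underside on the table. It stands to the left or to the right of the bin; its long side faces the bottle (own +y or -y, 85 mm from the origin), so a bottle that touches this side has its axis 119 mm from the crate's middle line. It turns only a little
- bin: red plastic tilt-out bin, fixed casing 170 mm deep (own x), 210 mm wide (own y), top at 195 mm height. Origin: centre of its underside on the table. Its front looks along its own -x, towards the robot
- bin_rim (a point): middle of the bin's movable front rim: the top edge of the front panel, 245 mm above the table when shut, so the panel stands up 50 mm above the casing's top and its back can be pushed from behind there. The panel is 5 mm thick and 210 mm wide (this point lies in the middle of its thickness); a rolled edge sticks out 14 mm towards the front only
- bin_hinge (a point): middle of the hinge line along the bin's own y, at the foot of its front, 14 mm above the table; the rim turns about it at a radius of 231 mm
- bin_tray (a joint): how far the bin's front with its bucket is tipped out: 0 shut, 0.75 rad fully out at its stop, the rim moving forward (bin's own -x) and down. A stiff pivot: it stays where it is left; 3 to 4 N at the rim moves it
- pan: steel pan 265 x 162 x 150 mm holding utensils that reach 275 mm height, fixed, on the side of the bin away from the crate. Origin: centre of its underside
- bottle_b: another bottle just like the first, standing beside the bin, farther from the robot than the bin's front; leave it. Origin: centre of its underside
- jar: screw-top glass jar, 80 mm diameter, 111 mm tall, standing beside the bin; leave it. Origin: centre of its underside
- opener: wooden bottle opener with a steel head, 155 mm long, 16 mm thick, lying nearer the robot than the bottle; leave it. Origin: on its underside near the middle, x towards the head
- sauce_cup: small open steel cup, 68 mm wide, 42 mm tall, nearer the robot than the bottle; leave it. Origin: centre of its underside
- salt_tin: round tin, 75 mm wide, 62 mm tall, nearer the robot than the bottle; leave it. Origin: centre of its underside

How it is judged:
On the way, in this order (a step that is already met when the one before it is completed fails the run):
1. the bottle stands upright against the crate's side while the bin is still shut ((y of bottle in the frame of crate between 0.1 and 0.131 m or y of bottle in the frame of crate between -0.131 and -0.1 m) and x of bottle in the frame of crate between -0.12 and 0.12 m and angle between bottle's own z axis and vertical below 0.05 rad and height (world z) of bottle below 0.004 m and linear speed of bottle below 0.02 m/s and value of joint bin_tray below 0.08 rad), for 0.2 s.
2. the bin is tipped fully out (value of joint bin_tray above 0.65 rad), for 0.2 s.
At the end, for the whole second after the job is handed in: the bottle stands upright on the table, at rest, within 12 mm of touching the crate's long side and with its axis not past the side's ends; the bin is tipped out to within 0.1 rad of its stop (0.75 rad) ((y of bottle in the frame of crate between 0.1 and 0.131 m or y of bottle in the frame of crate between -0.131 and -0.1 m) and x of bottle in the frame of crate between -0.12 and 0.12 m and angle between bottle's own z axis and vertical below 0.05 rad and height (world z) of bottle below 0.004 m and linear speed of bottle below 0.02 m/s and value of joint bin_tray above 0.65 rad).
It fails at once if the bottle is rocked by more than 15 degrees or tipped over (angle between bottle's own z axis and vertical above 0.26 rad).
It fails at once if the bottle is lifted off the table (height (world z) of bottle above 0.012 m).
It fails at once if the bottle is squeezed or rammed (more than 35 N from the fingers) (contact force between the fingers and bottle above 35 N).
It fails at once if another thing on the table is moved by more than 30 mm or knocked over (distance of any of bottle_b, jar, opener, sauce_cup, salt_tin from where it was at the start of the episode above 0.03 m or angle between any of bottle_b, jar, opener, sauce_cup, salt_tin's own z axis and vertical above 0.35 rad).
It also fails if it takes over 67 s, if anything falls off the work surface, if the arm or the gripper's body presses on something with over 40 N, if the wrist force passes 120 N, or if a joint passes its speed limit or range.

## Working session

There is one attempt and no reset: what is moved stays moved. The work goes in short steps, Python scripts to look and compute and a tool call to move; the robot and the scene stay as the last step left them, time stands still between calls to the robot, and variables do not carry over. Pictures are saved under pics/ and viewed, and the job is handed in when it is done.

Besides the shell and the picture viewer there is one more tool, called as a command line: name --pt "numbers of a row" for each row, then --argument value for the rest. send_rows: Moves the arm, as the interface text tells. Scaled input: -1 to 1 covers 0.03 m each way for a shift and 5 degrees each way for a turn. Its arguments: {"type":"object","properties":{"commands":{"type":"array"},"grip_force":{"type":"number"}},"required":["commands"]}

```bash
mkdir -p pics; ls; python3 - <<'E'
from bench import r
import cv2,numpy as np
print(r.read_state(), r.hold_point_z)
for n in("scene","top","wrist"):
    cv2.imwrite(f"pics/{n}0.png",r.camera(n))
    c=r.calibration(n); print(n,{k:np.round(v,4).tolist() for k,v in c.items()})
E
```

```text
pics
{'time': 0.0, 'joint_positions': array([-1.18161117,  0.33285053, -0.06470286,  1.46097296,  0.02158781,
        1.34990024, -0.08848185]), 'joint_vel': array([-0.00115116, -0.00128071, -0.00070544,  0.00140054, -0.00095721,
       -0.00131688, -0.00042626]), 'joint_torque': array([ 1.66121197e-05, -6.23256826e+01,  2.49269122e-02, -3.89903033e+01,
       -6.12517353e-02,  3.97540850e-02,  1.44622959e-04]), 'ee_pos': array([0.24999349, 0.57238538, 0.22175217]), 'eef_rot': array([ 2.04421422e-01,  9.78882713e-01, -7.08029762e-04, -1.19425696e-04]), 'ft_force': array([-0.51610344, -0.35728755, -0.72992904]), 'torque': array([-0.04341863, -0.02033183,  0.00247773]), 'width': 0.08686938097276001} 0.0187
scene {'K': [[376.7887, 0.0, 252.9732], [0.0, 376.7887, 193.7656], [0.0, 0.0, 1.0]], 'dist': [0.0036, 0.0, 0.0, 0.0, 0.0], 'R': [[-0.1614, -0.9869, 0.0088], [-0.9412, 0.1513, -0.302], [0.2967, -0.057, -0.9533]], 't': [0.096, 0.5705, 1.1107]}
top {'K': [[396.5565, 0.0, 257.826], [0.0, 396.5565, 193.1404], [0.0, 0.0, 1.0]], 'dist': [-0.0731, 0.0, 0.0, 0.0, 0.0], 'R': [[0.0012, -0.9999, -0.0154], [-0.9826, 0.0017, -0.1858], [0.1858, 0.0154, -0.9825]], 't': [0.0043, 0.5837, 1.2163]}
wrist {'K': [[316.526, 0.0, 251.5337], [0.0, 316.526, 190.7553], [0.0, 0.0, 1.0]], 'dist': [0.0094, 0.0, 0.0, 0.0, 0.0], 'mount': [[-0.0011, -0.9672, -0.254, 0.0689], [1.0, -0.0009, -0.0006, 0.0001], [0.0003, -0.254, 0.9672, -0.162], [0.0, 0.0, 0.0, 1.0]]}
```

View pics/scene0.png

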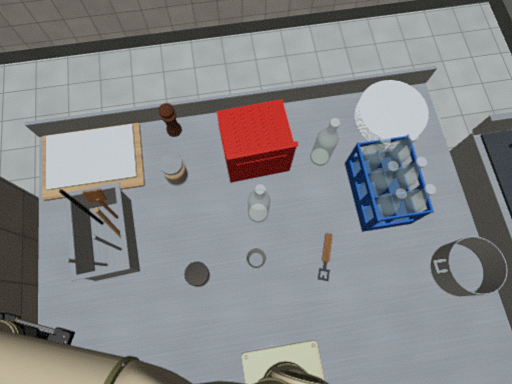

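View pics/top0.png

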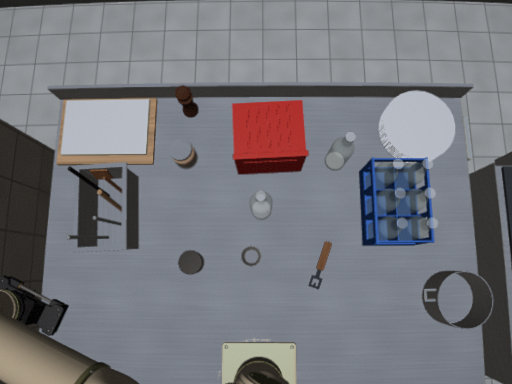

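View pics/wrist0.png

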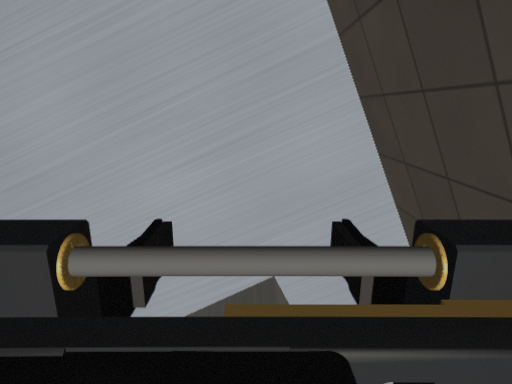

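The top view shows the bin at about (269,137), the bottle base near (261,212) and the crate at about (398,202) on the right. Bottle_b is near (335,160), the cup near (251,256), the opener near (321,265), and the jar near (183,155). I'll enlarge crops to measure these.

```bash
python3 - <<'E'
import cv2
a=cv2.imread("pics/top0.png")[90:290,225:445]; cv2.imwrite("pics/topc.png",cv2.resize(a,None,fx=3,fy=3,interpolation=cv2.INTER_CUBIC)[:600])
a=cv2.imread("pics/scene0.png")[90:290,210:440]; cv2.imwrite("pics/scenec.png",cv2.resize(a,None,fx=3,fy=3,interpolation=cv2.INTER_CUBIC)[:600])
E
```

```text
(no output)
```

View pics/topc.png

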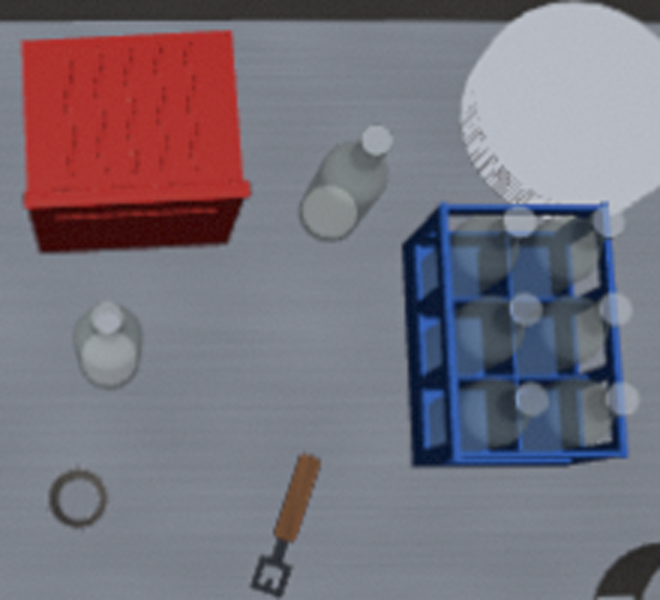

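View pics/scenec.png

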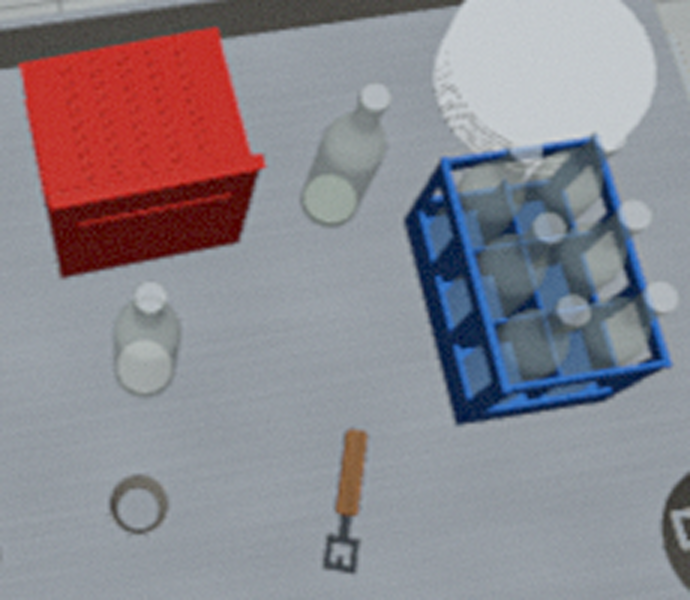

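```bash
cat > h.py <<'E'
import numpy as np,cv2,functools
from bench import r
cal=functools.lru_cache(None)(lambda n:r.calibration(n))
OFF={"top":(225,90),"scene":(210,90)}
def ray(n,uv,crop=True):
    c=cal(n); uv=np.array(uv,float)
    if crop: uv=(uv+.5)/3-.5+np.array(OFF[n])
    p=cv2.undistortPoints(uv.reshape(1,1,2),np.array(c["K"]),np.array(c["dist"])).ravel()
    R=np.array(c["R"]);t=np.array(c["t"])
    return -R.T@t, R.T@np.array([p[0],p[1],1])
def plane(n,uv,z,crop=True):
    o,d=ray(n,uv,crop); return o+d*(z-o[2])/d[2]
def tri(a,b,crop=True):
    o1,d1=ray("top",a,crop);o2,d2=ray("scene",b,crop)
    s=np.linalg.lstsq(np.c_[d1,-d2],o2-o1,rcond=None)[0]
    p,q=o1+s[0]*d1,o2+s[1]*d2
    return (p+q)/2,np.linalg.norm(p-q)
def proj(n,X):
    c=cal(n); uv,_=cv2.projectPoints(np.array(X,float).reshape(-1,1,3),cv2.Rodrigues(np.array(c["R"]))[0],np.array(c["t"]),np.array(c["K"]),np.array(c["dist"])); return uv.reshape(-1,2)
E
python3 - <<'E'
from h import *
np.set_printoptions(precision=4,suppress=True)
for nm,a,b,z in [("bottle top",(108,318),(151,298),.26),("bottle base",(109,355),(144,366),0),("b_b top",(377,140),(375,97),.26),("b_b base",(329,211),(330,199),0),
 ("crate top L far",(446,207),(446,162),.165),("crate top L near",(456,460),(506,389),.165),("crate top R near",(626,455),(666,365),.165),("crate top R far",(606,206),(595,140),.165),
 ("crate base L near",(416,466),(459,422),0),
 ("bin rim L",(26,200),(53,204),.245),("bin rim R",(249,190),(263,162),.245),("bin foot L",(41,251),(64,276),0.),("bin foot R",(229,243),(240,241),0.),
 ("bin back L",(23,41),(22,66),.195),("bin back R",(231,32),(218,30),.195),
 ("cup",(78,499),(139,503),.042),("op head",(271,577),(341,553),.01),("op tail",(309,457),(356,432),.01)]:
    X,e=tri(a,b); print(nm,X,"err",round(e,4),"pl",plane("top",a,z)[:2],plane("scene",b,z)[:2])
print(proj("top",[[0.45,0,0]]))
E
```

```text
bottle top [ 0.5395 -0.0074  0.2487] err 0.0019 pl [ 0.538  -0.0067] [ 0.5353 -0.0073]
bottle base [ 0.5447 -0.0068 -0.0117] err 0.003 pl [ 0.5438 -0.0056] [ 0.5408 -0.0072]
b_b top [ 0.7076 -0.2571  0.2483] err 0.0009 pl [ 0.7039 -0.2541] [ 0.7016 -0.2536]
b_b base [ 0.7064 -0.2556  0.0035] err 0.003 pl [ 0.7083 -0.255 ] [ 0.7069 -0.2578]
crate top L far [ 0.6708 -0.3468  0.1486] err 0.0016 pl [ 0.6667 -0.3415] [ 0.6636 -0.3411]
crate top L near [ 0.4159 -0.3325  0.184 ] err 0.0004 pl [ 0.417  -0.3381] [ 0.4196 -0.3397]
crate top R near [ 0.4223 -0.5136  0.1412] err 0.0004 pl [ 0.4206 -0.5036] [ 0.418  -0.5007]
crate top R far [ 0.6759 -0.5161  0.1359] err 0.0012 pl [ 0.668  -0.5031] [ 0.6635 -0.5009]
crate base L near [ 0.4199 -0.3375  0.0126] err 0.0004 pl [ 0.4207 -0.3405] [ 0.4218 -0.3419]
bin rim L [0.6554 0.0688 0.2277] err 0.0041 pl [0.6516 0.0691] [0.6468 0.0671]
bin rim R [ 0.6633 -0.1387  0.2343] err 0.0016 pl [ 0.6606 -0.1368] [ 0.6581 -0.137 ]
bin foot L [0.6577 0.0681 0.0138] err 0.0046 pl [0.6623 0.071 ] [0.6613 0.0661]
bin foot R [ 0.6682 -0.1404  0.0101] err 0.0012 pl [ 0.6711 -0.1409] [ 0.6716 -0.1426]
bin back L [0.8369 0.0783 0.1776] err 0.0037 pl [0.8304 0.0785] [0.8257 0.0767]
bin back R [ 0.8417 -0.131   0.1867] err 0.0036 pl [ 0.8391 -0.1287] [ 0.8357 -0.1308]
cup [0.384  0.0259 0.049 ] err 0.0012 pl [0.3846 0.0266] [0.3846 0.0251]
op head [ 0.3027 -0.1783  0.0126] err 0.0012 pl [ 0.303  -0.1782] [ 0.3025 -0.1793]
op tail [ 0.4299 -0.2249  0.0009] err 0.0032 pl [ 0.4303 -0.2221] [ 0.4274 -0.224 ]
[[259.2939 236.2735]]
```

Two-view measurements agree to a few mm:

| Item | Measured position (m) |
|---|---|
| Bottle | (0.540, -0.007) |
| Crate's facing side | y ≈ -0.338, x 0.42 to 0.667 |
| Bin front | x ≈ 0.66, y -0.14 to +0.07, yaw ≈ 0.044 rad |

The plan is to tilt the gripper about 40° so its body leans away from the bottle, then push with half-open fingertips at about 25 mm height. I'll rise first and yaw on the way.

send_rows --pt "0 0 1 0 0 -1 0.1" --pt "0 0 1 0 0 -1 0.1" --pt "0 0 1 0 0 -1 0.1" --pt "0 0 1 0 0 -1 0.1" --pt "0 0 1 0 0 -1 0.1" --pt "0.3 -1 0.3 0 0 -1 0.1" --pt "0.3 -1 0 0 0 -1 0.1" --pt "0.5 -1 0 0 0 -1 0.1" --pt "0.7 -1 0 0 0 -1 0.1" --pt "0.7 -1 0 0 0 -1 0.1" --grip_force 10

```text
time: 0.98
ee_pos: [0.3184, 0.4202, 0.3817]
eef_rot: [0.608, 0.794, -0.005, -0.006]
ft_force: [1.5, 0.1, -0.5]
width: 0.0401
```

send_rows --pt "0.7 -1 0 0 0 -1 0.1" --pt "0.7 -1 0 0 0 -1 0.1" --pt "0.7 -1 0 0 0 -1 0.1" --pt "0.7 -1 0 -1 0 0 0.1" --pt "0.7 -1 0 -1 0 0 0.1" --pt "0.7 -1 0 -1 0 0 0.1" --pt "0.7 -1 0 -1 0 0 0.1" --pt "0.7 -1 0 -1 0 0 0.1" --pt "0.7 -0.7 0 -1 0 0 0.1" --pt "0.5 0 0 -1 0 0 0.1"

```text
time: 1.82
ee_pos: [0.532, 0.1328, 0.3888]
eef_rot: [0.687, 0.659, -0.219, 0.215]
ft_force: [0.3, -0.6, 0.5]
width: 0.0391
```

```bash
python3 - <<'E'
from h import *
from scipy.spatial.transform import Rotation as Ro
s=r.read_state(); print(s["ee_pos"],s["joint_positions"].round(2),s["ft_force"].round(2)); print(Ro.from_quat(s["eef_rot"]).as_matrix().round(3))
Ri=Ro.from_quat(s["eef_rot"])
a=np.radians(40);d=[0,-np.sin(a),-np.cos(a)];x=[0,np.cos(a),-np.sin(a)]
T=np.c_[x,np.cross(d,x),d]
print((Ro.from_matrix(T)*Ri.inv()).as_rotvec(degrees=True))
for n,z,uv in [("salt",.062,(191,262)),("jar",.111,(183,150)),("pan r near",.15,(128,250)),("pan r far",.15,(127,165)),("cup",.042,(251,256))]: print(n,plane("top",uv,z,False).round(3))
cv2.imwrite("pics/scene1.png",r.camera("scene"))
E
```

```text
[0.53199152 0.13279833 0.38880695] [-0.89  0.33  0.35  1.28  0.42  1.88 -0.52] [ 0.32 -0.63  0.53]
[[ 0.037  0.999 -0.017]
 [ 0.811 -0.04  -0.584]
 [-0.585  0.008 -0.811]]
[-4.21970082  0.51403547  2.26646631]
salt [0.365 0.211 0.062]
jar [0.712 0.239 0.111]
pan r near [0.397 0.382 0.15 ]
pan r far [0.653 0.401 0.15 ]
cup [0.385 0.026 0.042]
```

View pics/scene1.png

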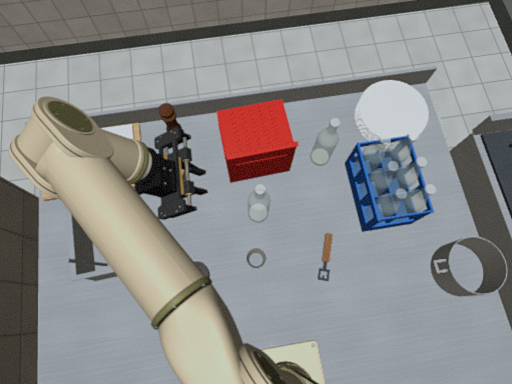

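The arm is posed at a 36° tilt, with the wrist housing near pixel (70,120). I'll estimate how far back the wrist sits, so I know whether it clears the pan and utensils when it descends.

```bash
python3 - <<'E'
from h import *
cv2.imwrite("pics/top1.png",r.camera("top"))
p=np.array([.532,.133,.389]);b=np.array([.017,.584,.811])
for L in (.1,.2,.25,.3,.35,.4): print(L,(p+L*b).round(3),proj("scene",p+L*b).round(),proj("top",p+L*b).round())
E
```

```text
0.1 [0.534 0.191 0.47 ] [[172. 173.]] [[168. 180.]]
0.2 [0.535 0.25  0.551] [[133. 162.]] [[130. 171.]]
0.25 [0.536 0.279 0.592] [[110. 155.]] [[108. 165.]]
0.3 [0.537 0.308 0.632] [[ 85. 148.]] [[ 83. 159.]]
0.35 [0.538 0.337 0.673] [[ 56. 139.]] [[ 56. 152.]]
0.4 [0.539 0.367 0.713] [[ 23. 130.]] [[ 26. 145.]]
```

View pics/top1.png

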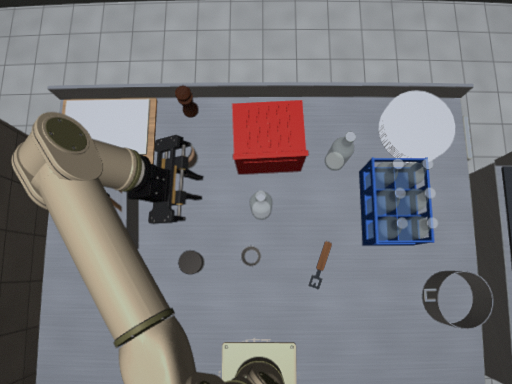

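The wrist centre is about 0.33 m back, so after the descent it sits near (0.54, 0.27, 0.29), clear of the pan edge at y ≥ 0.38. Descending behind the bottle.

send_rows --pt "0.1 -1 0 0 0 0.4 0.1" --pt "0 -0.8 -0.6 0 0 0 0.1" --pt "0 0 -1 0 0 0 0.1" --pt "0 0 -1 0 0 0 0.1" --pt "0 0 -1 0 0 0 0.1" --pt "0 0 -1 0 0 0 0.1" --pt "0 0 -1 0 0 0 0.1" --pt "0 0 -1 0 0 0 0.1" --pt "0 0 -1 0 0 0 0.1" --pt "0 0 0 0 0 0 0.1"

```text
time: 2.75
ee_pos: [0.5299, 0.0865, 0.1485]
eef_rot: [0.675, 0.675, -0.208, 0.213]
ft_force: [-1.2, -0.1, -0.4]
width: 0.0393
```

```bash
python3 - <<'E'
from h import *
from scipy.spatial.transform import Rotation as Ro
s=r.read_state(); print(s["ee_pos"],s["joint_positions"].round(2),s["ft_force"].round(2)); print(Ro.from_quat(s["eef_rot"]).as_matrix().round(3))
cv2.imwrite("pics/top2.png",r.camera("top"))
E
```

```text
[0.52992671 0.08647043 0.14853195] [-0.84  0.4   0.33  1.7   0.4   1.39 -0.65] [-1.2  -0.11 -0.41]
[[ 0.001  1.     0.008]
 [ 0.823  0.003 -0.568]
 [-0.568  0.007 -0.823]]
```

View pics/top2.png

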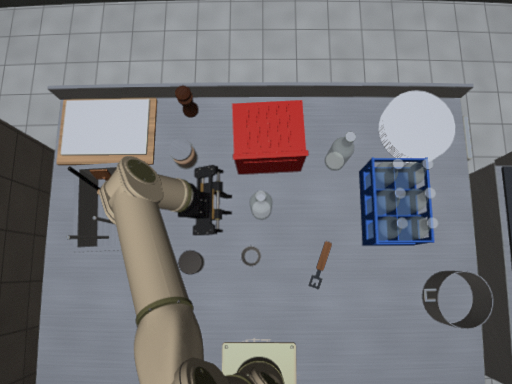

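send_rows --pt "0.1 -0.3 -1 -0.2 0 0 0.1" --pt "0.1 -0.2 -1 0 0 0 0.1" --pt "0.1 0 -1 0 0 0 0.1" --pt "0 0 -0.7 0 0 0 0.1" --pt "0 0 -0.4 0 0 0 0.1" --pt "0 0 0 0 0 0 0.1"

```text
time: 3.3
ee_pos: [0.5475, 0.0765, 0.0384]
eef_rot: [0.676, 0.673, -0.202, 0.221]
ft_force: [-0.9, -0.6, -0.2]
width: 0.0389
```

```bash
python3 - <<'E'
from h import *
s=r.read_state(); print(s["ee_pos"],s["joint_positions"].round(2),s["ft_force"].round(2))
cv2.imwrite("pics/wrist3.png",r.camera("wrist"))
a=r.camera("top")[90:290,165:385]; cv2.imwrite("pics/top3.png",cv2.resize(a,None,fx=3,fy=3,interpolation=cv2.INTER_CUBIC)[:600])
E
```

```text
[0.54746589 0.07654177 0.03837148] [-0.81  0.56  0.32  1.75  0.4   1.18 -0.73] [-0.85 -0.62 -0.16]
```

View pics/top3.png

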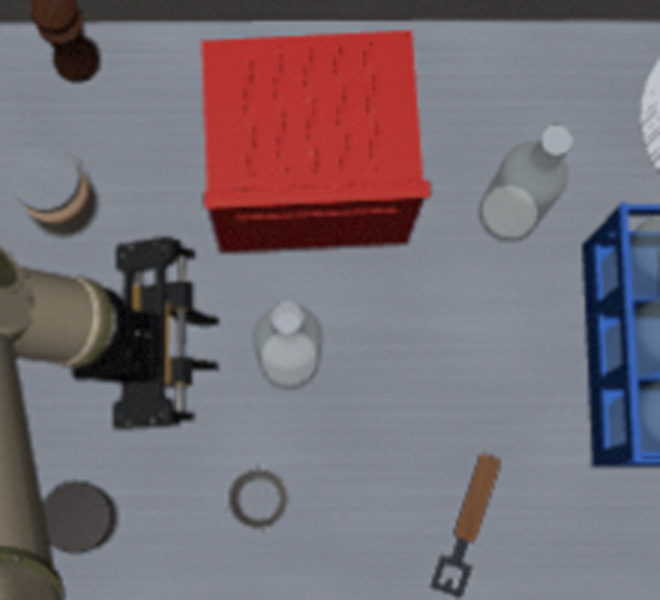

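View pics/wrist3.png

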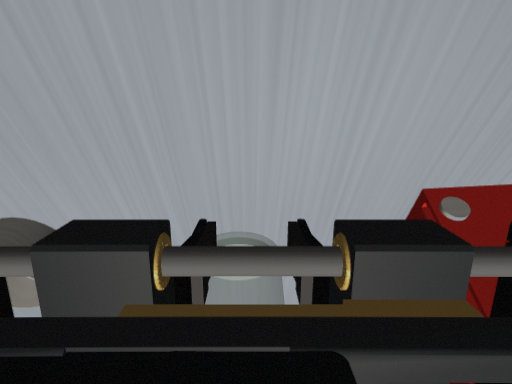

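The fingers line up with the bottle base at crop (290,355), a few mm too far towards the bin. I'll shift x to about 0.533 and z to about 0.02.

send_rows --pt "-0.25 0 -0.3 0 0 0 0.1" --pt "-0.25 0 -0.3 0 0 0 0.1" --pt "0 0 0 0 0 0 0.1" --pt "0 0 0 0 0 0 0.1"

```text
time: 3.73
ee_pos: [0.5345, 0.0788, 0.0256]
eef_rot: [0.678, 0.673, -0.197, 0.222]
ft_force: [-0.5, -0.5, 0.3]
width: 0.0392
```

send_rows --pt "0 -0.5 -0.15 -0.3 0.1 0 0.1" --pt "0 -0.4 -0.1 -0.3 0.1 0 0.1" --pt "0 -0.2 0 0 0 0 0.1" --pt "0 0 0 0 0 0 0.1"

```text
time: 4.07
ee_pos: [0.5346, 0.0423, 0.0183]
eef_rot: [0.669, 0.669, -0.223, 0.236]
ft_force: [-0.7, 0.7, -0.1]
width: 0.0393
```

```bash
python3 - <<'E'
from h import *
from scipy.spatial.transform import Rotation as Ro
s=r.read_state(); print(s["ee_pos"],s["joint_positions"].round(2),s["ft_force"].round(2)); print(Ro.from_quat(s["eef_rot"]).as_matrix().round(3))
E
```

```text
[0.53459058 0.04227052 0.01830905] [-0.81  0.58  0.34  1.81  0.44  1.14 -0.75] [-0.71  0.71 -0.11]
[[ 0.006  1.     0.017]
 [ 0.79   0.006 -0.613]
 [-0.613  0.017 -0.79 ]]
```

Now a slow approach to contact.

send_rows --pt "0 -0.12 0 0 0 0 0.1" --pt "0 -0.12 0 0 0 0 0.1" --pt "0 -0.12 0 0 0 0 0.1" --pt "0 -0.12 0 0 0 0 0.1" --pt "0 -0.12 0 0 0 0 0.1" --pt "0 -0.12 0 0 0 0 0.1" --pt "0 -0.12 0 0 0 0 0.1" --pt "0 -0.12 0 0 0 0 0.1"

```text
time: 4.73
ee_pos: [0.5356, 0.0123, 0.0183]
eef_rot: [0.669, 0.669, -0.221, 0.235]
ft_force: [-0.6, 0.8, 0.0]
width: 0.039
```

```bash
python3 - <<'E'
from h import *
a=r.camera("top")[90:290,165:385]; cv2.imwrite("pics/top4.png",cv2.resize(a,None,fx=3,fy=3,interpolation=cv2.INTER_CUBIC)[:600])
print(r.read_state()["ft_force"])
E
```

```text
[ 0.48274939 -0.29336319  0.44236839]
```

View pics/top4.png

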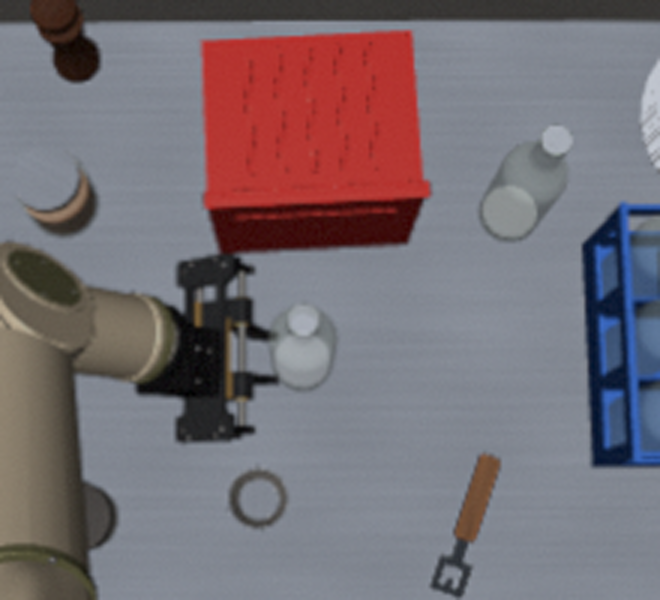

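The bottle slid about 15 mm and stayed upright between the two fingers, at crop (303,358). Continuing, with a slight drift in -x for extra clearance from the bin.

send_rows --pt "-0.02 -0.1 0 0 0 0 0.1" --pt "-0.02 -0.15 0 0 0 0 0.1" --pt "-0.02 -0.2 0 0 0 0 0.1" --pt "-0.02 -0.2 0 0 0 0 0.1" --pt "-0.02 -0.2 0 0 0 0 0.1" --pt "-0.02 -0.2 0 0 0 0 0.1" --pt "-0.02 -0.2 0 0 0 0 0.1" --pt "-0.02 -0.2 0 0 0 0 0.1" --pt "-0.02 -0.2 0 0 0 0 0.1" --pt "-0.02 -0.2 0 0 0 0 0.1"

```text
time: 5.62
ee_pos: [0.5288, -0.0492, 0.0183]
eef_rot: [0.669, 0.669, -0.221, 0.235]
ft_force: [0.8, 2.2, 1.0]
width: 0.0395
```

send_rows --pt "-0.02 -0.2 0 0 0 0 0.1" --pt "-0.02 -0.2 0 0 0 0 0.1" --pt "-0.02 -0.2 0 0 0 0 0.1" --pt "-0.02 -0.2 0 0 0 0 0.1" --pt "-0.02 -0.2 0 0 0 0 0.1" --pt "-0.02 -0.2 0 0 0 0 0.1" --pt "-0.02 -0.2 0 0 0 0 0.1" --pt "-0.02 -0.2 0 0 0 0 0.1" --pt "-0.02 -0.2 0 0 0 0 0.1" --pt "-0.02 -0.15 0 0 0 0 0.1"

```text
time: 6.45
ee_pos: [0.5218, -0.1148, 0.0184]
eef_rot: [0.669, 0.669, -0.221, 0.235]
ft_force: [0.1, 1.4, -0.3]
width: 0.0388
```

```bash
python3 - <<'E'
from h import *
from scipy.spatial.transform import Rotation as Ro
a=r.camera("top")[90:290,225:445]; cv2.imwrite("pics/top5.png",cv2.resize(a,None,fx=3,fy=3,interpolation=cv2.INTER_CUBIC)[:600])
s=r.read_state();print(s["ft_force"],s["ee_pos"],s["joint_positions"].round(2),Ro.from_quat(s["eef_rot"]).as_matrix().round(3))
E
```

```text
[-0.94245908 -0.44073543  0.16215093] [ 0.52138358 -0.11582057  0.01850562] [-0.65  0.49  0.44  1.98  0.55  0.95 -0.63] [[ 0.007  1.     0.018]
 [ 0.791  0.005 -0.611]
 [-0.611  0.019 -0.791]]
```

View pics/top5.png

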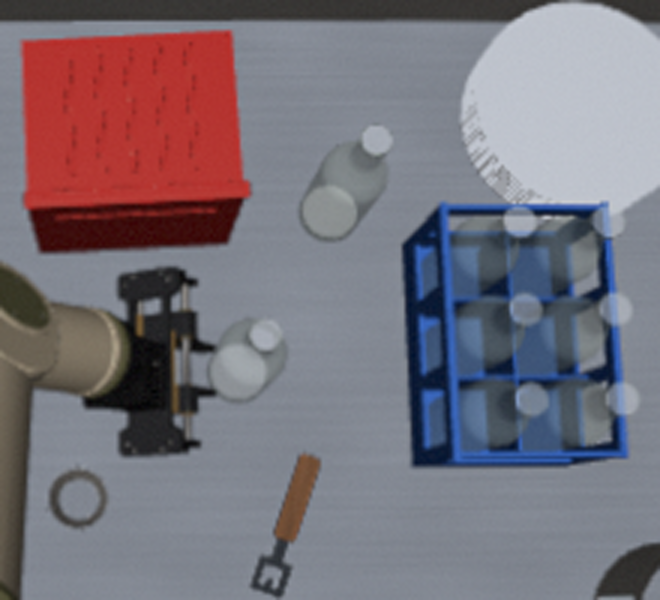

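The bottle is upright at crop (240,371), and the bin, opener and cup are undisturbed. Continuing straight in -y.

send_rows --pt "0 -0.1 0 0 0 0 0.1" --pt "0 -0.15 0 0 0 0 0.1" --pt "0 -0.2 0 0 0 0 0.1" --pt "0 -0.2 0 0 0 0 0.1" --pt "0 -0.2 0 0 0 0 0.1" --pt "0 -0.2 0 0 0 0 0.1" --pt "0 -0.2 0 0 0 0 0.1" --pt "0 -0.2 0 0 0 0 0.1" --pt "0 -0.2 0 0 0 0 0.1" --pt "0 -0.2 0 0 0 0 0.1"

```text
time: 7.33
ee_pos: [0.5215, -0.1758, 0.0183]
eef_rot: [0.669, 0.669, -0.221, 0.235]
ft_force: [-0.8, 1.6, -1.1]
width: 0.039
```

send_rows --pt "0 -0.2 0 0 0 0 0.1" --pt "0 -0.2 0 0 0 0 0.1" --pt "0 -0.2 0 0 0 0 0.1" --pt "0 -0.2 0 0 0 0 0.1" --pt "0 -0.2 0 0 0 0 0.1" --pt "0 -0.2 0 0 0 0 0.1" --pt "0 -0.15 0 0 0 0 0.1" --pt "0 -0.1 0 0 0 0 0.1"

```text
time: 8.0
ee_pos: [0.521, -0.2252, 0.0184]
eef_rot: [0.669, 0.669, -0.222, 0.235]
ft_force: [-0.2, 1.7, -1.2]
width: 0.0393
```

```bash
python3 - <<'E'
from h import *
for n in ("top","scene"):
    o=OFF[n];a=r.camera(n)[o[1]:o[1]+200,o[0]:o[0]+220]; cv2.imwrite(f"pics/{n}6.png",cv2.resize(a,None,fx=3,fy=3,interpolation=cv2.INTER_CUBIC)[:600])
s=r.read_state();print(s["ft_force"],s["ee_pos"],s["joint_positions"].round(2))
E
```

```text
[-0.03440828 -0.29384177 -0.77169333] [ 0.52087585 -0.22533228  0.01850549] [-0.5   0.48  0.51  2.01  0.61  0.82 -0.5 ]
```

View pics/top6.png

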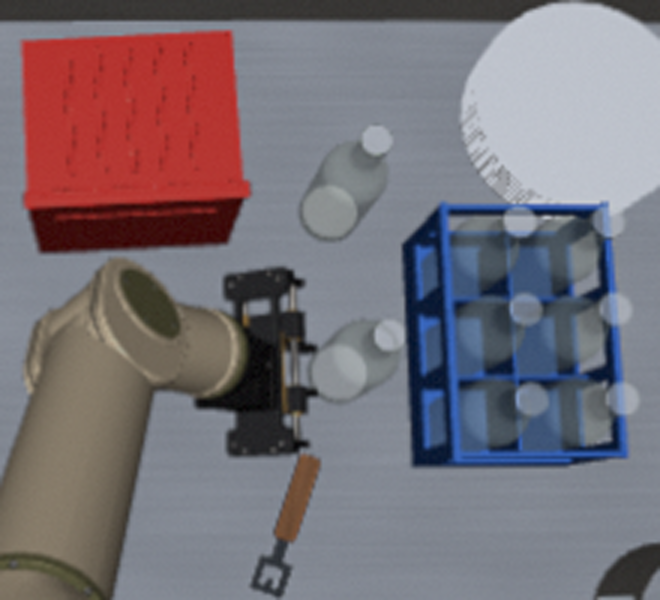

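View pics/scene6.png

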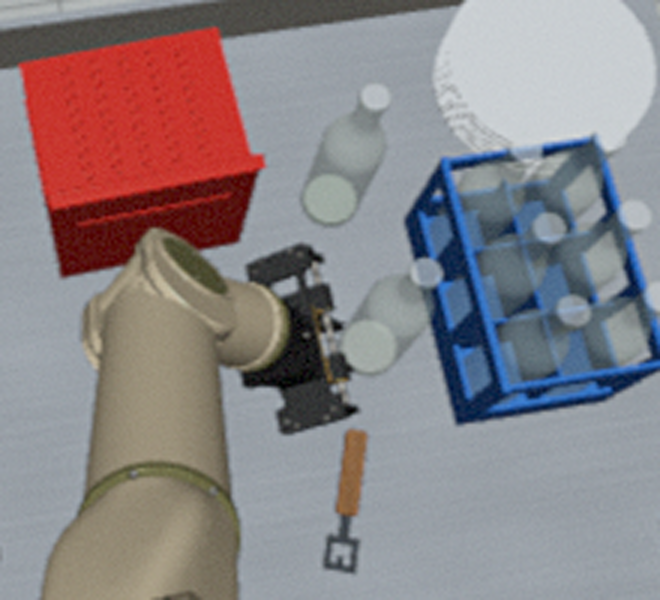

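```bash
python3 - <<'E'
from h import *
for nm,a,b,z in [("bottle top",(390,335),(427,271),.26),("bottle base",(340,373),(370,347),0)]:
    X,e=tri(a,b); print(nm,X,e,plane("top",a,z)[:2],plane("scene",b,z)[:2])
E
```

```text
bottle top [ 0.52061793 -0.25792772  0.26392003] 0.0029507266206321783 [ 0.5221654  -0.25765595] [ 0.52094652 -0.26046425]
bottle base [ 0.52154247 -0.26086801  0.00577245] 0.0030657170236644965 [ 0.52324756 -0.26072916] [ 0.52202957 -0.26367529]
```

The bottle is upright at (0.522, -0.261), about 40 mm short of touching. Pushing more slowly from here.

send_rows --pt "0 -0.1 0 0 0 0 0.1" --pt "0 -0.12 0 0 0 0 0.1" --pt "0 -0.12 0 0 0 0 0.1" --pt "0 -0.12 0 0 0 0 0.1" --pt "0 -0.12 0 0 0 0 0.1" --pt "0 -0.12 0 0 0 0 0.1" --pt "0 -0.12 0 0 0 0 0.1" --pt "0 -0.12 0 0 0 0 0.1" --pt "0 -0.08 0 0 0 0 0.1" --pt "0 -0.06 0 0 0 0 0.1"

```text
time: 8.93
ee_pos: [0.5217, -0.2594, 0.0184]
eef_rot: [0.669, 0.67, -0.221, 0.235]
ft_force: [0.6, 1.7, 0.2]
width: 0.0393
```

send_rows --pt "0 -0.06 0 0 0 0 0.1" --pt "0 -0.06 0 0 0 0 0.1" --pt "0 -0.05 0 0 0 0 0.1"

```text
time: 9.18
ee_pos: [0.5216, -0.2651, 0.0183]
eef_rot: [0.669, 0.67, -0.221, 0.235]
ft_force: [0.2, 1.6, 0.6]
width: 0.039
```

send_rows --pt "0 -0.05 0 0 0 0 0.1"

```text
time: 9.27
ee_pos: [0.5216, -0.2667, 0.0183]
eef_rot: [0.669, 0.67, -0.221, 0.235]
ft_force: [-0.3, 2.0, -0.3]
width: 0.0393
```

```bash
python3 - <<'E'
from h import *
for n in ("top","scene"):
    o=OFF[n];a=r.camera(n)[o[1]:o[1]+200,o[0]:o[0]+220]; cv2.imwrite(f"pics/{n}7.png",cv2.resize(a,None,fx=3,fy=3,interpolation=cv2.INTER_CUBIC)[:600])
s=r.read_state();print(s["ft_force"],s["ee_pos"])
E
```

```text
[ 0.47096537  1.77199298 -0.12171249] [ 0.52150218 -0.26697148  0.01840469]
```

View pics/top7.png

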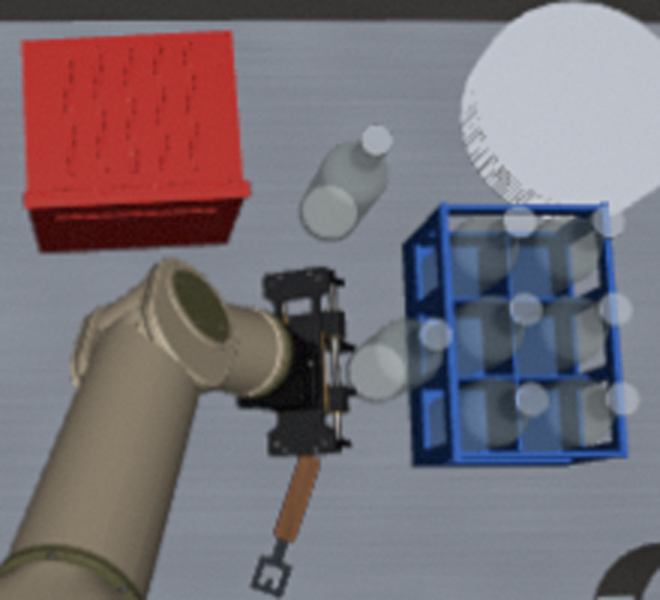

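View pics/scene7.png

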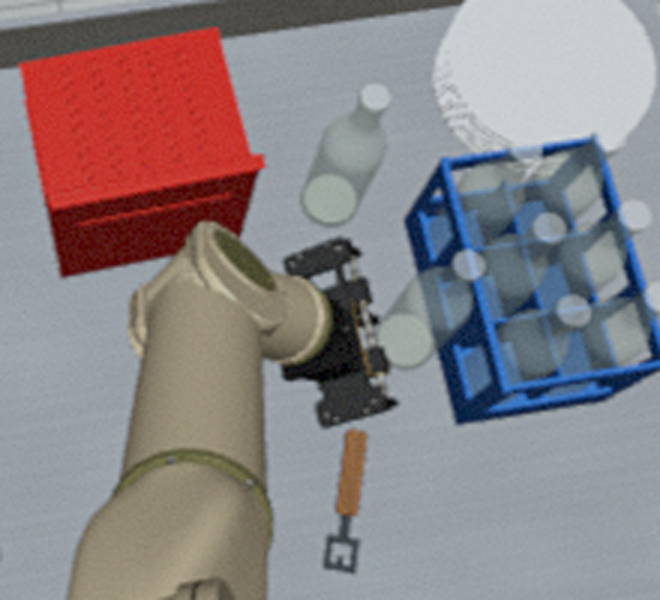

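send_rows --pt "0 -0.06 0 0 0 0 0.1" --pt "0 -0.06 0 0 0 0 0.1"

```text
time: 9.53
ee_pos: [0.5219, -0.2698, 0.0182]
eef_rot: [0.669, 0.67, -0.221, 0.235]
ft_force: [-1.5, 9.6, 3.1]
width: 0.039
```

```bash
python3 - <<'E'
from h import *
X,e=tri((435,335),(470,265));print(X,e,plane("top",(379,373),0),plane("scene",(407,340),0))
s=r.read_state();print(s["ft_force"],s["ee_pos"])
E
```

```text
[ 0.52079083 -0.2987756   0.26179595] 0.0032331759038899833 [ 0.52313568 -0.30396887  0.        ] [ 0.52340703 -0.30706968  0.        ]
[-1.49229979  9.63972034  3.06179866] [ 0.52193126 -0.26983854  0.01820982]
```

The force rose to 9.6 N, so the bottle now touches the crate's side. Backing off gently.

send_rows --pt "0 0.1 0 0 0 0 0.1" --pt "0 0.2 0 0 0 0 0.1" --pt "0 0.4 0 0 0 0 0.1" --pt "0 0.6 0.1 0 0 0 0.1" --pt "0 0.8 0.5 0 0 0 0.1" --pt "0 0.5 1 0 0 0 0.1" --pt "0 0.3 1 0 0 0 0.1" --pt "0 0 1 0 0 0 0.1" --pt "0 0 1 0 0 0 0.1" --pt "0 0 1 0 0 0 0.1"

```text
time: 10.37
ee_pos: [0.5147, -0.1738, 0.1875]
eef_rot: [0.666, 0.672, -0.227, 0.232]
ft_force: [0.6, 0.8, 0.0]
width: 0.039
```

```bash
python3 - <<'E'
from h import *
for n in ("top","scene"):
    o=OFF[n];a=r.camera(n)[o[1]:o[1]+200,o[0]:o[0]+220]; cv2.imwrite(f"pics/{n}8.png",cv2.resize(a,None,fx=3,fy=3,interpolation=cv2.INTER_CUBIC)[:600])
s=r.read_state();print(s["ft_force"],s["ee_pos"],s["joint_positions"].round(2))
E
```

```text
[-0.47277427  0.21384267 -0.39316691] [ 0.5171975  -0.17408353  0.19039997] [-0.63  0.18  0.51  1.91  0.61  1.22 -0.38]
```

View pics/top8.png

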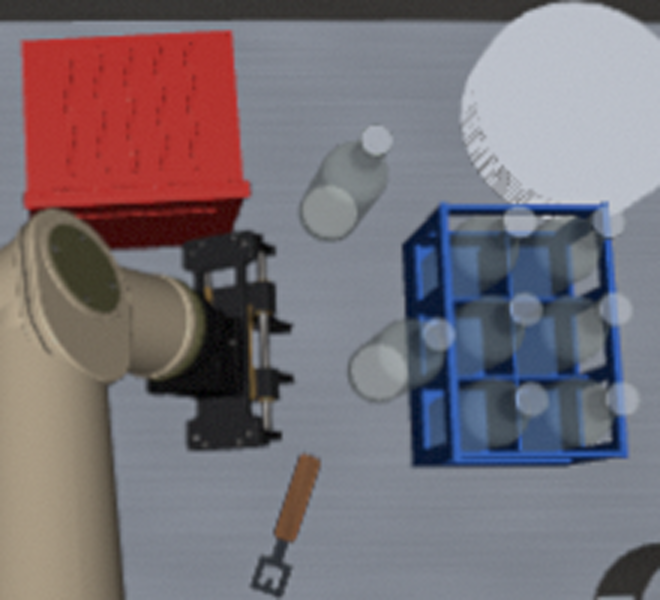

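View pics/scene8.png

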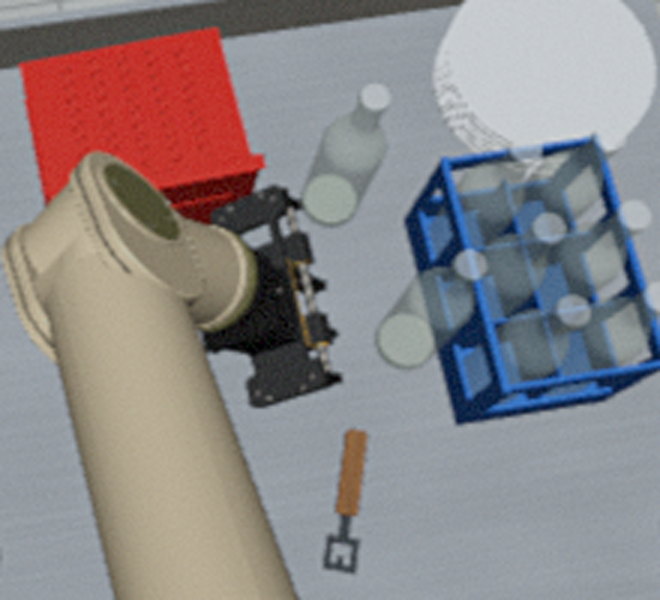

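The bottle stands upright against the crate and the other things haven't moved. Next I raise the arm, untilt and yaw, and close the fingers for the rim push.

send_rows --pt "0 0 1 0 0 0 0.5" --pt "0 0 1 0 0 0 1" --pt "0 0 1 0 0 0 1" --pt "0 0 1 0 0 0 1" --pt "0 0 1 0 0 0 1" --pt "0 0 1 0 0 0 1" --pt "0 0 0 1 0 0 1" --pt "0 0 0 1 0 0 1" --pt "0 0 0 1 0 0 1" --pt "0 0 0 1 0 0 1"

```text
time: 11.3
ee_pos: [0.515, -0.161, 0.3745]
eef_rot: [0.692, 0.706, -0.101, 0.111]
ft_force: [-0.4, -0.3, -0.5]
width: 0.0005
```

send_rows --pt "0 0.2 0 1 0 0 1" --pt "0 0.4 0 1 0 0 1" --pt "0 0.4 0 1 0 0 1" --pt "0 0.5 0 0.5 0 0 1" --pt "0.3 0.5 0 0 0 1 1" --pt "0.5 0.5 0 0 0 1 1" --pt "0.5 0.5 0 0 0 1 1" --pt "0.5 0.5 0 0 0 1 1" --pt "0.5 0.5 0 0 0 1 1" --pt "0.5 0.3 0 0 0 1 1"

```text
time: 12.13
ee_pos: [0.5978, -0.0275, 0.3734]
eef_rot: [0.49, 0.872, 0.015, -0.011]
ft_force: [0.6, -0.3, -0.1]
width: 0.0004
```

```bash
python3 - <<'E'
from h import *
from scipy.spatial.transform import Rotation as Ro
s=r.read_state();print(s["ft_force"].round(1),s["ee_pos"],s["joint_positions"].round(2),s["width"]);Ri=Ro.from_quat(s["eef_rot"]);print(Ri.as_matrix().round(3))
T=np.diag([-1.,1,-1]); print((Ro.from_matrix(T)*Ri.inv()).as_rotvec(degrees=True).round(1))
E
```

```text
[ 0.6 -0.3 -0.1] [ 0.59783441 -0.02747641  0.37339409] [-0.47  0.27  0.6   1.29 -0.18  1.64  0.65] 0.00037209831908301995
[[-0.52   0.854 -0.004]
 [ 0.854  0.52   0.037]
 [ 0.033  0.016 -0.999]]
[-1.8 -1.3 58.7]
```

send_rows --pt "0.4 0 0 -0.1 0 1 1" --pt "0.4 0 0 -0.1 0 1 1" --pt "0.4 0 0 -0.1 0 1 1" --pt "0.4 0 0 0 -0.1 1 1" --pt "0.4 0 0 0 -0.1 1 1" --pt "0.4 0 0 0 0 1 1" --pt "0.4 0 0 0 0 1 1" --pt "0.4 0 0 0 0 1 1" --pt "0.4 -0.1 0 0 0 1 1" --pt "0.4 -0.1 0 0 0 1 1"

```text
time: 12.97
ee_pos: [0.7218, -0.0177, 0.3615]
eef_rot: [0.048, 0.999, 0.001, -0.009]
ft_force: [0.1, -0.4, 0.2]
width: 0.0003
```

```bash
python3 - <<'E'
from h import *
from scipy.spatial.transform import Rotation as Ro
s=r.read_state();print(s["ft_force"].round(1),s["ee_pos"],s["joint_positions"].round(2),s["width"]);Ri=Ro.from_quat(s["eef_rot"])
T=np.diag([-1.,1,-1]); print((Ro.from_euler('z',.044)*Ro.from_matrix(T)*Ri.inv()).as_rotvec(degrees=True).round(1))
cv2.imwrite("pics/wrist9.png",r.camera("wrist"));cv2.imwrite("pics/top9.png",r.camera("top"))
E
```

```text
[ 0.1 -0.4  0.2] [ 0.72180496 -0.01772724  0.3614897 ] [-0.25  0.59  0.44  0.86 -0.24  1.75  1.55] 0.000251629969605487
[-0.1 -1.   8.1]
```

View pics/wrist9.png

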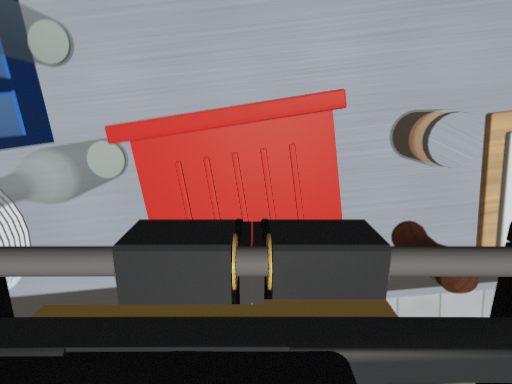

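View pics/top9.png

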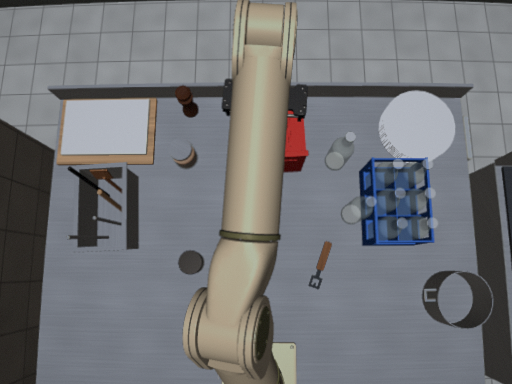

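The wrist view shows the rim edge running from (110,135) to (345,102), with the bin's casing top behind it. I'll locate the rim from this pose as a third measurement.

```bash
python3 - <<'E'
from h import *
from scipy.spatial.transform import Rotation as Ro
s=r.read_state();c=cal("wrist");M=np.array(c["mount"]);W=np.eye(4);W[:3,:3]=Ro.from_quat(s["eef_rot"]).as_matrix();W[:3,3]=s["ee_pos"];C=W@M
def wp(uv,z):
    p=cv2.undistortPoints(np.array(uv,float).reshape(1,1,2),np.array(c["K"]),np.array(c["dist"])).ravel()
    d=C[:3,:3]@[p[0],p[1],1];o=C[:3,3];return (o+d*(z-o[2])/d[2]).round(4)
for uv,z in [((107,127),.245),((343,93),.245),((112,142),.245),((346,107),.245),((131,141),.195),((333,110),.195)]: print(uv,wp(uv,z))
E
```

```text
(107, 127) [ 0.6551 -0.1365  0.245 ]
(343, 93) [0.6473 0.0665 0.245 ]
(112, 142) [ 0.6681 -0.1348  0.245 ]
(346, 107) [0.6589 0.0687 0.245 ]
(131, 141) [ 0.6711 -0.1374  0.195 ]
(333, 110) [0.6609 0.0701 0.195 ]
```

The rim centre is near (0.66, -0.034), with the panel's back at x ≈ 0.665 to 0.668, which agrees with the other views. Finishing the yaw and lowering to z ≈ 0.22 behind the rim.

send_rows --pt "0 -0.3 0 0 0 0.8 1" --pt "-0.1 -0.3 -0.3 0 0 0.8 1" --pt "0 0 -0.8 0 0 0 1" --pt "0 0 -0.8 0 0 0 1" --pt "0 0 -0.8 0 0 0 1" --pt "0 0 -0.5 0 0 0 1" --pt "0 0 0 0 0 0 1"

```text
time: 13.65
ee_pos: [0.7154, -0.0327, 0.2575]
eef_rot: [-0.015, 1.0, -0.0, -0.012]
ft_force: [0.7, -0.1, 0.7]
width: 0.0006
```

send_rows --pt "0 0 -0.5 0 0 0 1" --pt "0 0 -0.4 0 0 0 1" --pt "0 0 -0.3 0 0 0 1" --pt "0 0 0 0 0 0 1"

```text
time: 13.98
ee_pos: [0.7141, -0.0305, 0.2213]
eef_rot: [-0.013, 1.0, 0.0, -0.013]
ft_force: [-0.1, -1.2, 0.1]
width: 0.0004
```

Pushing the rim towards the robot, following its arc downward.

send_rows --pt "-0.4 0 0 0 0 0 1" --pt "-0.4 0 0 0 0 0 1" --pt "-0.2 0 0 0 0 0 1" --pt "-0.2 0 0 0 0 0 1" --pt "-0.25 0 0 0 0 0 1" --pt "-0.3 0 -0.02 0 0 0 1" --pt "-0.3 0 -0.03 0 0 0 1" --pt "-0.3 0 -0.04 0 0 0 1"

```text
time: 14.65
ee_pos: [0.6446, -0.0305, 0.2226]
eef_rot: [-0.011, 1.0, -0.001, -0.008]
ft_force: [3.9, 0.6, -1.8]
width: 0.0004
```

```bash
python3 - <<'E'
from h import *
s=r.read_state();print(s["ft_force"].round(1),s["ee_pos"],s["joint_positions"].round(2))
cv2.imwrite("pics/wrist10.png",r.camera("wrist"));cv2.imwrite("pics/scene10.png",r.camera("scene"))
E
```

```text
[ 3.9  0.6 -1.8] [ 0.64458894 -0.03052881  0.22259783] [-0.33  0.4   0.41  1.41 -0.16  1.38  1.68]
```

View pics/wrist10.png

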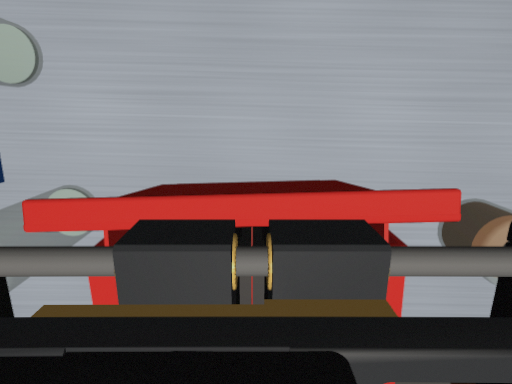

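View pics/scene10.png

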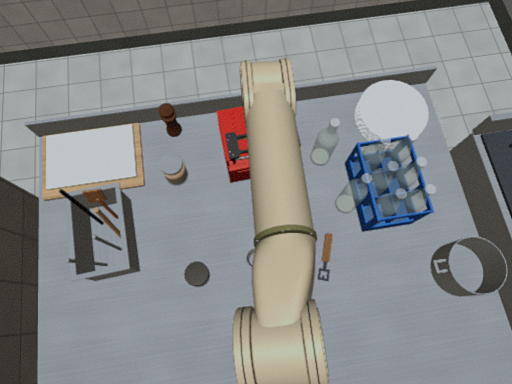

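The bin is tipping: the wrist view shows the panel leaning forward, with 3.9 N at the rim. Continuing along the arc.

send_rows --pt "-0.3 0 -0.15 0 0 0 1" --pt "-0.3 0 -0.15 0 0 0 1" --pt "-0.3 0 -0.17 0 0 0 1" --pt "-0.3 0 -0.2 0 0 0 1" --pt "-0.3 0 -0.2 0 0 0 1" --pt "-0.3 0 -0.2 0 0 0 1" --pt "-0.3 0 -0.22 0 0 0 1" --pt "-0.3 0 -0.25 0 0 0 1"

```text
time: 15.42
ee_pos: [0.5794, -0.0305, 0.1846]
eef_rot: [-0.011, 1.0, -0.0, 0.003]
ft_force: [1.5, -0.5, 2.5]
width: 0.0008
```

send_rows --pt "-0.3 0 -0.15 0 0 0 1" --pt "-0.3 0 -0.18 0 0 0 1" --pt "-0.25 0 -0.18 0 0 0 1" --pt "-0.2 0 -0.15 0 0 0 1"

```text
time: 15.75
ee_pos: [0.5499, -0.0312, 0.1664]
eef_rot: [-0.011, 1.0, -0.001, 0.006]
ft_force: [3.2, -1.0, 0.2]
width: 0.0005
```

send_rows --pt "-0.15 0 -0.05 0 0 0 1" --pt "-0.15 0 -0.05 0 0 0 1"

```text
time: 15.92
ee_pos: [0.5405, -0.0311, 0.1631]
eef_rot: [-0.011, 1.0, -0.001, 0.006]
ft_force: [1.7, -0.4, 0.7]
width: 0.0001
```

send_rows --pt "-0.15 0 0 0 0 0 1" --pt "-0.15 0 0 0 0 0 1"

```text
time: 16.08
ee_pos: [0.5329, -0.0309, 0.1639]
eef_rot: [-0.011, 1.0, -0.001, 0.009]
ft_force: [16.3, -0.2, 3.4]
width: 0.0003
```

send_rows --pt "-0.15 0 0 0 0 0 1" --pt "-0.1 0 0 0 0 0 1"

```text
time: 16.25
ee_pos: [0.5304, -0.0305, 0.1673]
eef_rot: [-0.011, 1.0, -0.0, 0.016]
ft_force: [5.8, -0.5, 0.4]
width: 0.0007
```

The force jumped to 16 N right where the stop should be (x ≈ 0.533). Backing off and lifting straight up.

send_rows --pt "0.3 0 0 0 0 0 1" --pt "0.4 0 0.2 0 0 0 1" --pt "0 0 0.8 0 0 0 1" --pt "0 0 1 0 0 0 1" --pt "0 0 1 0 0 0 1" --pt "0 0 1 0 0 0 1" --pt "0 0.5 1 0 0 0 1" --pt "-0.5 1 0.5 0 0 0 1" --pt "-0.5 1 0 0 0 0 1" --pt "-0.5 1 0 0 0 0 1"

```text
time: 17.08
ee_pos: [0.5041, 0.0708, 0.3375]
eef_rot: [-0.005, 1.0, -0.002, 0.008]
ft_force: [0.6, 1.4, -0.1]
width: 0.0004
```

send_rows --pt "-0.5 1 0 0 0 0 1" --pt "-0.5 1 0 0 0 0 1" --pt "-0.5 1 0 0 0 0 1" --pt "-0.3 1 0 0 0 0 1" --pt "0 1 0 0 0 0 1" --pt "0 1 0 0 0 0 1" --pt "0 0 0 0 0 0 1"

```text
time: 17.67
ee_pos: [0.4409, 0.2654, 0.3376]
eef_rot: [-0.009, 1.0, -0.002, 0.003]
ft_force: [-0.3, -0.5, -0.1]
width: 0.0004
```

```bash
python3 - <<'E'
from h import *
for n in ("top","scene"):
    o=OFF[n];a=r.camera(n)[o[1]:o[1]+200,o[0]:o[0]+220]; cv2.imwrite(f"pics/{n}11.png",cv2.resize(a,None,fx=3,fy=3,interpolation=cv2.INTER_CUBIC)[:600])
s=r.read_state();print(s["ft_force"],s["ee_pos"])
E
```

```text
[ 0.09251963  0.28759815 -0.55734624] [0.44265642 0.26032672 0.33789615]
```

View pics/top11.png

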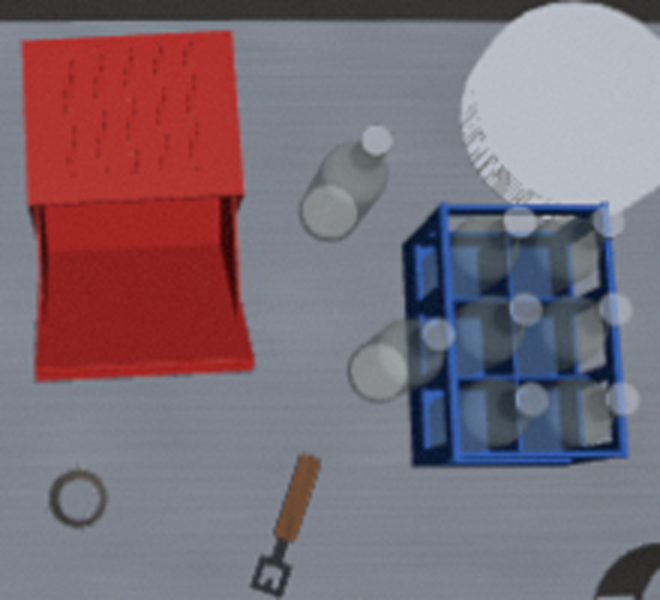

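View pics/scene11.png

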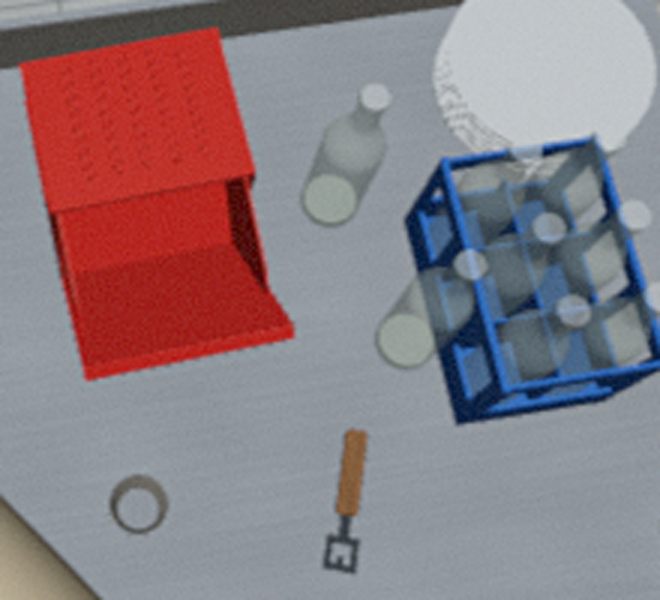

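The bin is tipped out, with its lip at crop (37,381)-(254,370). The bottle is upright against the crate, and everything else is in its starting place. Next I check the tilt angle and the bottle position by triangulation.

```bash
python3 - <<'E'
from h import *
L,e1=tri((36,381),(88,380));R,e2=tri((254,371),(294,335));c=(L+R)/2
print(L,R,e1,e2)
# predict lip for phi
n=np.array([.999,.044]);H=np.array([.666,-.036])
for phi in(.6,.65,.7,.75):
    # lip front end: 14+2.5mm ahead of panel, at radius .231
    rr=.231;f=.0165
    x=-rr*np.sin(phi)-f*np.cos(phi);z=.014+rr*np.cos(phi)-f*np.sin(phi)
    P=[np.r_[H+n*x+s*np.array([-.044,.999])*.109,z] for s in(1,-1)]
    print(phi,np.r_[H+n*x,z].round(3),[((proj(k,P)-OFF[k])*3+1).round().tolist() for k in("top","scene")])
X,e=tri((438,334),(470,264));print("bottle",X,plane("top",(379,373),0),plane("scene",(406,339),0))
E
```

```text
[0.49100326 0.06106803 0.17723939] [ 0.50105199 -0.14437318  0.1819642 ] 0.003888342263071113 0.0008366653668342011
0.6 [ 0.522 -0.042  0.195] [[[31.0, 352.0], [262.0, 342.0]], [[76.0, 349.0], [298.0, 305.0]]]
0.65 [ 0.513 -0.043  0.188] [[[32.0, 362.0], [262.0, 352.0]], [[78.0, 360.0], [299.0, 316.0]]]
0.7 [ 0.505 -0.043  0.18 ] [[[33.0, 372.0], [261.0, 362.0]], [[80.0, 370.0], [300.0, 326.0]]]
0.75 [ 0.497 -0.043  0.172] [[[34.0, 382.0], [261.0, 372.0]], [[82.0, 380.0], [301.0, 337.0]]]
bottle [ 0.52367858 -0.3029812   0.25354996] [ 0.52313568 -0.30396887  0.        ] [ 0.5247403  -0.30622387  0.        ]
```

The lip matches the 0.75 rad prediction to within a pixel, and the bottle is upright at y ≈ -0.304, touching the side. Handing in.

```bash
python3 -c "
from bench import r
print(r.close_job(), r.read_state()['time'])"
```

```text
the job is handed in; nothing more can be done
the job is handed in; nothing more can be done
```

I pushed the bottle upright along the table until it stood against the crate's long side, then pushed the bin's rim from behind until it reached its stop. I handed the job in at about 18 s of the 67 s allowed; no verdict was reported.

- **Bottle:** it stands upright at about (0.523, -0.304). Its top and base measure within about 3 mm of each other sideways, and the crate's side is at y ≈ -0.338. I pushed with half-open fingertips at about 25 mm height. The wrist force was about 2 N while sliding and 9.6 N when the bottle met the crate.
- **Bin:** the lip matches the prediction for 0.75 rad to within about a pixel across the front, and the force rose to 16 N at the stop. Along the bin's width my predicted corners were up to about 8 enlarged pixels (under 3 camera pixels) off.
- **Other things:** bottle_b, the opener and the sauce cup look unmoved in the final top and scene views. Those final crops did not show the jar or the salt tin. Both looked in place in the last full views before and during the rim push, and the arm then moved away over that side at about 0.34 m height.
- **Measurement limits:** views of the same point differed by 2 to 4 mm, which is inside the margins. No check failed.

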